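# Gauge the depth of a display plinth's post socket

### The job

Take the depth of the post socket in the walnut display plinth with the rod depth gauge: lift the gauge from its rest, stand it on the plinth with its beam flat and its rod over the socket, and run the rod slowly down by its top knob until you feel it firmly touch bottom, with no more than a light finger's push. Then carry the gauge back and stand it across the slot of its rest as you found it, upright and let go, with the rod left exactly at the depth it found, so that the reading can be taken. Leave everything else on the desk where it is.

Things in the scene. Friction and masses are not known exactly. Their poses are not given: they have to be found in the camera images.
- plinth: walnut display plinth, fixed, 100 (its x) x 130 (its y) x 50 mm high, flat top with a flush square brass inlay, 32 mm, around the post socket. Origin: centre of its underside, z up. Socket: plain round vertical blind hole 14 mm across, 12 mm from the plinth's centre along its +x, hard brass floor; its depth is what is asked (10 to 26 mm)
- socket_mouth (a point): centre of the socket's mouth, in the plane of the plinth's top face (50 mm above the desk)
- gauge: loose rod depth gauge, 0.3 to 0.45 kg. Steel beam 32 (its x) x 104 (its y) x 12 mm high, flat underside; on its middle a head 24 (x) x 32 mm (y), from 12 to 52 mm above the underside, to be gripped across its flat +-x faces; small clamp screw on its +y side (look only). Origin: centre of the beam's underside, z up. The 8 mm rod stands upright on the origin and ends above the head in a knob
- rod (a joint): travel of the gauge's rod in m, 0 (up) to 0.029, growing as it goes down. At 0 the tip is 3 mm above the beam's underside (tip below the underside = travel - 0.003); it starts at 0 to 0.002. The rod slides against about 4 N of steady friction and stays where it is left
- rod_knob (a point): centre of the top face of the rod's round flat knob (16 mm across, 5 mm thick), 84 mm above the rod's tip: at travel 0 it is 87 mm above the beam's underside, 35 mm above the head
- rod_tip (a point): centre of the rod's flat lower end
- rest: the gauge's grey rest, fixed: two padded blocks, each 70 (its x) x 42 (its y) x 50 mm high (as high as the plinth), with an open slot 36 mm wide and 42 mm deep between them along its x. Origin: centre of its underside, z up. The gauge starts standing across it, beam along the rest's y, rod over the slot
- gem_box_a: bystander: square white gem box with a stone on a pad, 40 x 40 x 22 mm
- gem_box_b: bystander: another square white gem box, 40 x 40 x 22 mm
- gem_jar_a: bystander: round gem jar with a clear lid, 39 mm across, 23 mm high
- gem_jar_b: bystander: round gem jar with a black lid, 39 mm across, 23 mm high
- display_post: bystander: the plinth's display post lying flat along x, a brass rod with a square collar and a square wooden cap, 123 mm long, 16 mm high; origin under the rod's free end
- loupe: bystander: folding hand loupe lying flat, 56 x 24 x 13 mm; origin under the lens
- gold_ring: bystander: a gold ring lying flat, 22 mm across, 5 mm high
- ring_box: bystander: shut ring box, 55 x 55 x 43 mm
Not all that is in view belongs to the job. Of the things that look like the gauge, the largest one is meant. Several things have the shape of the rest; the one meant has the colours described above.

How it is judged:
On the way, in this order (a step that is already met when the one before it is completed fails the run):
1. the gauge stands flat on the plinth with its rod over the socket, the rod not yet run down (z of gauge in the frame of plinth between 0.0485 and 0.0515 m and angle between gauge's own z axis and vertical below 0.04 rad and horizontal distance between rod_tip and socket_mouth below 0.004 m and value of joint rod below 0.008 m), for 0.2 s.
2. with the beam flat on the plinth, the rod is down in the socket and its tip bears on the bottom with at least 1 N (z of gauge in the frame of plinth between 0.0485 and 0.0515 m and angle between gauge's own z axis and vertical below 0.04 rad and horizontal distance between rod_tip and socket_mouth below 0.004 m and value of joint rod above 0.01 m and contact force between rod_c0 and plinth above 1 N), for 0.1 s.
At the end, for the whole second after the job is handed in: the gauge stands still, upright and flat across its rest's slot, within 12 mm of the rest's middle and 0.25 rad of its direction, released; its rod is out by the socket's true depth within 1.5 mm (floor_top: the socket's floor, not in the state; rest and plinth are equally high) (horizontal distance between gauge and rest below 0.012 m and z of gauge in the frame of rest between 0.0485 and 0.0515 m and angle between gauge's own z axis and vertical below 0.04 rad and angle between the y axis of gauge and the y axis of rest, either way round below 0.25 rad and linear speed of gauge below 0.01 m/s and z of rod_tip in the frame of floor_top between -0.0015 and 0.0015 m); the robot touches nothing.
It fails at once if the rod (its shaft, rod_c0) is pressed on the plinth or the socket's floor with more than 30 N (contact force between rod_c0 and plinth above 30 N).
It fails at once if a bystander is moved by more than 10 mm (distance of any of gem_box_a, gem_box_b, gem_jar_a, gem_jar_b, display_post, loupe, gold_ring, ring_box from where it was at the start of the episode above 0.01 m).
It also fails if it takes over 64 s, if anything falls off the work surface, if the arm or the gripper's body presses on something with over 40 N, if the wrist force passes 120 N, or if a joint passes its speed limit or range.

### The arm

A 6-joint arm with a two-finger parallel gripper is mounted at the origin on the work surface. World frame = base frame: x ahead of the robot, y to its left, z up, the work surface at z = 0. Lengths are in m, angles in rad, forces in N, time in s.
With the tool pointing down it reaches from about 0.3 to 0.775 m from the base axis. Payload 14.6 kg.
Tool frame: the origin (TCP) lies at the very end of the fingers, on their centre line; the grasp point (between the pads) lies ctrl.tcp_to_grasp behind it (ctrl.tcp_to_grasp is the distance from the TCP to the grasp point, in m); z points along the fingers, x is the direction in which the jaws open and shut, and the axes are right-handed (so a half turn about z gives the same grasp; the last joint's range is limited). The gripper opens to 94 mm and grips with 3 to 60 N. Pads are 16 mm wide; open, the fingers measure 119 mm over their backs; the gripper's body (75 mm by 177 mm) begins 78 mm behind the grasp point.
Start: joints at [1.098, 0.3, 1.521, -0, 1.321, -0.067], TCP at [0.217, 0.505, 0.205] pointing down, gripper open.
Joint ranges: [-3.03, 3.03], [-0.79, 2.21], [0.23, 2.52], [-1.04, 4.18], [0, 3.07], [-2.55, 2.55]. Speed limits (rad/s): [2.22, 2.22, 2.57, 3.14, 3.14, 3.14].

### API

Orientations are given as [roll, pitch, yaw] about the fixed x, y, z axes, in that order (R = Rz(yaw) Ry(pitch) Rx(roll)).
In Python, from bench import ctrl, gripper_to, solver, status, imaging gives the robot as it stands. The module is installed in compiled form; this text tells all that it offers. Calls block until the motion is done:
- ctrl.reach(position, orientation): joint-space move of the TCP to a pose.
- ctrl.move_straight(position, vel=0.15, ori=None, threshold=None): straight line of the TCP; ori=None keeps the orientation; vel is the mean speed in m/s. With threshold (N) it stops when the force on the tool has changed by that much, and returns True; else False.
- ctrl.move_joints(angles): joint-space move.
- gripper_to(opening, grip_force=None): opening from 0.0 (shut) to 1.0 (fully open); grip_force is the grip in N (None keeps the last); returns when the fingers have stopped.
- ctrl.sleep(seconds).
- solver.solve_ik(position, orientation): joint angles nearest the present ones, or None.
- status.sense(): the state.
- imaging.snapshot(name): name is "scene" or "top" or "wrist"; returns (picture, depth): 420x560x3 uint8, red, green, blue; 420x560 float32, m along the optical axis (not along the pixel's ray), 0 where there is no reading.
- imaging.get_calibration(name): a dict with "K" (3x3 intrinsics, pixels), "extrinsics" (4x4, takes a point from world to camera coordinates); the wrist camera has in their place "hand_eye" (4x4, takes a point from camera to tool coordinates, whose origin is the TCP and whose axes are the tool frame's). Camera axes: x right, y up, looking along -z (the intrinsics and any distortion apply to the point x, -y, -z); pixel columns grow to the right and rows downward; lengths in m; the calibration is good to about 2 mm. A picture is of the moment at which its call begins: read the wrist's pose just before it. get_calibration takes no time and is no camera call.
A pose or a line that the arm cannot do raises ctrl.IKError and nothing moves.
- ctrl.close_job(): hands the job in, once; it reports no verdict.
The state is a dict: "clock": time; "joint_pos": joint angles; "joint_velocities": joint speeds; "joint_torque": joint torques, N m; "ee_pos": TCP position; "tool_rot": TCP orientation; "contact_force": force on the tool from outside, world axes, zero at the start; "torque": the same for the moment, N m; "opening": opening from 0.0 (shut) to 1.0 (fully open).
Only numpy, scipy, OpenCV 4.12 (cv2) and the standard library are available. Lean on these libraries where they do the work, as an engineer would, in place of code of your own. Each camera call takes 0.05 s, during which the arm holds its last target. There are 200 camera calls.

## Working session

There is one attempt and no reset: what is moved stays moved. The work goes in short steps, each a Python script; the robot and the scene stay as the last script left them, time stands still between calls to the robot, and variables do not carry over. Pictures are saved under pics/ and viewed, about 8 in all and at most 12, crops included, and the job is handed in when it is done.

```bash
ls; mkdir -p pics
cat > h.py <<'E'
import numpy as np, cv2
from scipy.spatial.transform import Rotation as R
from bench import ctrl, gripper_to, solver, status, imaging
def save(n,a): cv2.imwrite('pics/'+n+'.png',a[:,:,::-1])
def cloud(name,pose=None):
    """returns rgb, world points HxWx3, valid"""
    c=imaging.get_calibration(name)
    if name=='wrist':
        s=status.sense(); T=np.eye(4)
        T[:3,:3]=rot(s['tool_rot']); T[:3,3]=s['ee_pos']; M=T@np.array(c['hand_eye'])
    else: M=np.linalg.inv(np.array(c['extrinsics']))
    rgb,d=imaging.snapshot(name); K=np.array(c['K'])
    v,u=np.mgrid[:420,:560]
    p=np.stack([(u-K[0,2])/K[0,0]*d,-(v-K[1,2])/K[1,1]*d,-d],-1)
    return rgb,p@M[:3,:3].T+M[:3,3],d>0,M,K
def rot(o):
    o=np.array(o)
    return o if o.shape==(3,3) else R.from_euler('xyz',o).as_matrix()
E
python3 - <<'E'
from h import *
for n in('scene','top'):
    rgb,p,ok,M,K=cloud(n); save(n,rgb); np.savez('pics/'+n,rgb=rgb,p=p,ok=ok,M=M,K=K)
    print(n,{k:(np.shape(v)) for k,v in imaging.get_calibration(n).items()},M[:3,3],K[0,0])
print(status.sense(),ctrl.tcp_to_grasp,imaging.get_calibration('wrist'))
E
```

```text
pics
scene {'K': (3, 3), 'extrinsics': (4, 4)} [0.90061959 0.57484427 0.75081128] 422.3191063629035
top {'K': (3, 3), 'extrinsics': (4, 4)} [ 0.25056225 -0.04906689  1.34867895] 523.1291910662933
{'clock': 0.1, 'joint_pos': array([ 1.09844325e+00,  3.00424313e-01,  1.52150477e+00, -1.81540422e-05,
        1.32070441e+00, -6.65745770e-02]), 'joint_velocities': array([ 0.001092  , -0.0006799 , -0.00151846, -0.00162247,  0.002665  ,
        0.00092334]), 'joint_torque': array([ 4.18308537e-04, -5.32650447e+01, -3.53278077e+01,  7.09770690e-02,
        2.35407829e-02, -8.38768142e-05]), 'ee_pos': array([0.21699231, 0.50513303, 0.20494427]), 'tool_rot': array([-3.14154096e+00,  1.03970429e-03,  1.16502236e+00]), 'contact_force': array([-0.81896062,  0.20883056,  0.52524979]), 'torque': array([ 0.06427406, -0.02048653, -0.00683702]), 'opening': 1.0005947845700727} 0.0188 {'K': array([[327.82040413,   0.        , 276.70467124],
       [  0.        , 327.82040413, 215.518687  ],
       [  0.        ,   0.        ,   1.        ]]), 'hand_eye': array([[ 9.99999064e-01,  1.22835275e-03, -6.03309812e-04,
        -4.54472273e-06],
       [ 1.01181803e-03, -9.60461391e-01, -2.78411372e-01,
        -8.15710686e-02],
       [-9.21443156e-04,  2.78410501e-01, -9.60461735e-01,
        -1.79073437e-01],
       [ 0.00000000e+00,  0.00000000e+00,  0.00000000e+00,
         1.00000000e+00]])}
```

View pics/scene.png

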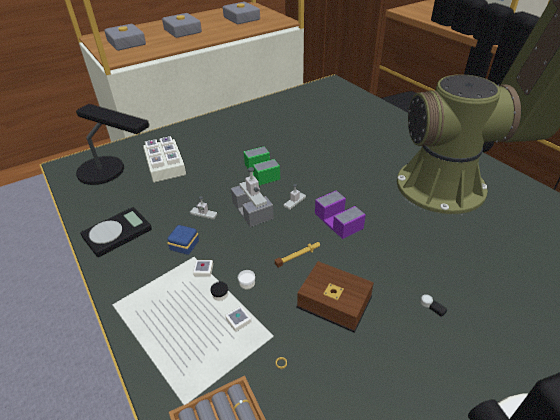

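View pics/top.png

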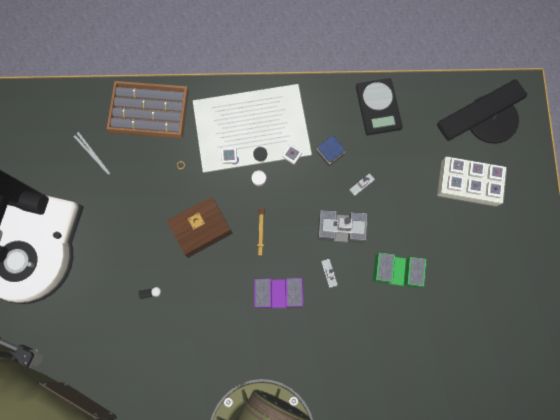

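The large gauge on the grey rest is at top pixel (343,225). The lookalikes are small gauges at (362,184) and (330,273), and rest-shaped blocks in green (400,270) and purple (278,293). I choose the large gauge on the grey rest. The plinth is at (200,226) with its inlay at about (196,220). Next I measure these from the depth data and make one close crop.

```bash
cat > m.py <<'E'
from h import *
z=np.load('pics/top.npz'); rgb,p,ok=z['rgb'],z['p'],z['ok']; Z=p[...,2]
def win(c,r,w): 
    m=np.zeros(ok.shape,bool); m[r-w:r+w,c-w:c+w]=1; return m&ok
def rect(m,n):
    q=p[m]; r=cv2.minAreaRect((q[:,:2]*1000).astype(np.float32)); print(n,m.sum(),'z',np.median(q[:,2]).round(4),r, 'mean',q.mean(0).round(4))
w=win(200,226,40); rect(w&(Z>.04)&(Z<.06),'plinth')
hsv=cv2.cvtColor(rgb,cv2.COLOR_RGB2HSV)
rect(win(196,220,14)&(hsv[...,1]>90)&(hsv[...,2]>120),'inlay')
g=win(343,226,36)
print(np.histogram(Z[g],bins=np.arange(-.01,.16,.01)))
rect(g&(Z>.04)&(Z<.056),'rest');rect(g&(Z>.058)&(Z<.07),'beam');rect(g&(Z>.09)&(Z<.11),'head');rect(g&(Z>.12),'knob')
rect(g&(Z>.04)&(Z<.07),'rest+beam')
a=cv2.resize(rgb[185:265,290:440],None,fx=4,fy=4,interpolation=cv2.INTER_CUBIC)
b=cv2.resize(rgb[190:270,150:250],None,fx=4,fy=4,interpolation=cv2.INTER_CUBIC)[:, :]
s=np.load('pics/scene.npz')['rgb']; c=cv2.resize(s[165:235,180:320],None,fx=5,fy=5,interpolation=cv2.INTER_CUBIC)[:280]
out=np.zeros((600,800,3),np.uint8); out[:320,:400]=a[:,100:500]; out[:320,400:800]=b; out[320:,:700]=c
save('crop',out)
E
python3 m.py
```

```text
plinth 1999 z 0.0497 ((508.69384765625, 152.8373260498047), (102.49597930908203, 130.22833251953125), 28.194101333618164) mean [0.5073 0.1524 0.0496]
inlay 187 z 0.0494 ((518.1663208007812, 157.75559997558594), (35.905181884765625, 36.29453659057617), 27.462234497070312) mean [0.5189 0.1584 0.0486]
(array([2020, 1835,   79,   39,   40,  318,  362,  287,    8,   22,   45,
         72,    1,    0,   37,    0]), array([-0.01,  0.  ,  0.01,  0.02,  0.03,  0.04,  0.05,  0.06,  0.07,
        0.08,  0.09,  0.1 ,  0.11,  0.12,  0.13,  0.14,  0.15]))
rest 588 z 0.0498 ((475.681396484375, -227.43222045898438), (152.015625, 122.15101623535156), 85.19439697265625) mean [ 0.5007 -0.2139  0.0495]
beam 348 z 0.0618 ((496.38873291015625, -213.1475067138672), (105.52689361572266, 35.99326705932617), 88.25829315185547) mean [ 0.4949 -0.2126  0.0622]
head 117 z 0.1008 ((496.87713623046875, -207.96380615234375), (42.4404182434082, 24.06911277770996), 81.50645446777344) mean [ 0.4944 -0.2094  0.1   ]
knob 37 z 0.1351 ((496.6520690917969, -213.4861602783203), (13.474284172058105, 14.863445281982422), 46.358890533447266) mean [ 0.4967 -0.2135  0.135 ]
rest+beam 967 z 0.0522 ((475.681396484375, -227.43222045898438), (152.015625, 122.15101623535156), 85.19439697265625) mean [ 0.4985 -0.2136  0.0543]
```

View pics/crop.png

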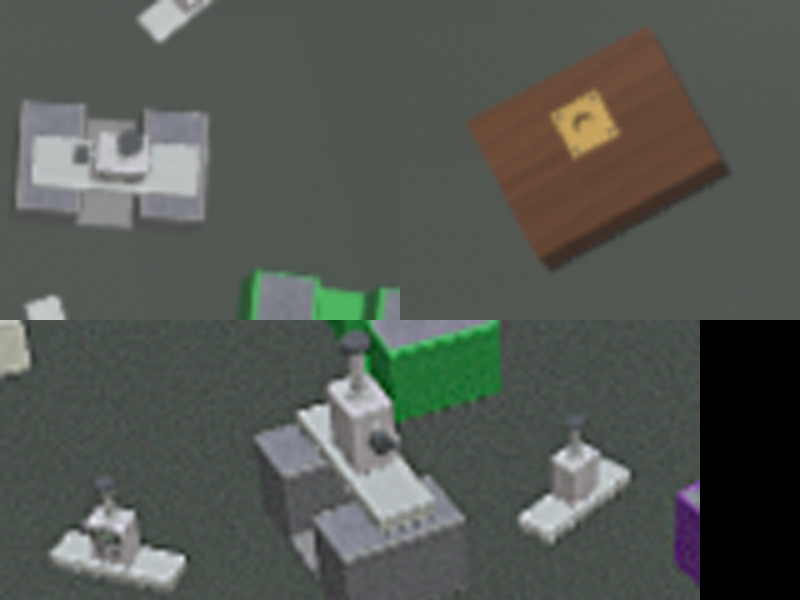

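The crop confirms the large gauge with its clamp screw facing +y, standing on the grey rest. The plinth inlay sits on the side that gives a plinth yaw of about 28°. Next are close wrist looks over the socket and the gauge, at the same camera distance so that calibration bias cancels.

```bash
cat >> h.py <<'E'
def plane(uv,M,K,z):
    uv=np.asarray(uv,float).reshape(-1,2)
    d=np.c_[(uv[:,0]-K[0,2])/K[0,0],-(uv[:,1]-K[1,2])/K[1,1],-np.ones(len(uv))]@M[:3,:3].T
    return M[:3,3]+d*((z-M[2,3])/d[:,2])[:,None]
def look(n):
    rgb,p,ok,M,K=cloud('wrist'); s=status.sense(); save(n,rgb)
    np.savez('pics/'+n,rgb=rgb,p=p,ok=ok,M=M,K=K,ee=s['ee_pos'],rt=s['tool_rot']); print(n,s['clock'],s['ee_pos'],s['tool_rot'])
E
python3 - <<'E'
from h import *
ctrl.reach([.519,.158,.15],[np.pi,0,.485]); ctrl.sleep(.3); look('w_sock')
ctrl.reach([.519,.158,.25],[np.pi,0,.485])
ctrl.reach([.4965,-.213,.237],[np.pi,0,-.04]); ctrl.sleep(.3); look('w_gauge')
a=cv2.imread('pics/w_sock.png');b=cv2.imread('pics/w_gauge.png')
cv2.imwrite('pics/w2.png',cv2.resize(np.hstack([a,b]),(800,300),interpolation=cv2.INTER_AREA))
E
```

```text
w_sock 2.1417 [0.51893075 0.15827384 0.15001994] [ 3.14155127e+00 -4.35400535e-05  4.85525949e-01]
w_gauge 4.3667 [ 0.49665595 -0.21265558  0.23701265] [ 3.14155991e+00 -3.25106995e-05 -3.93082043e-02]
```

View pics/w2.png

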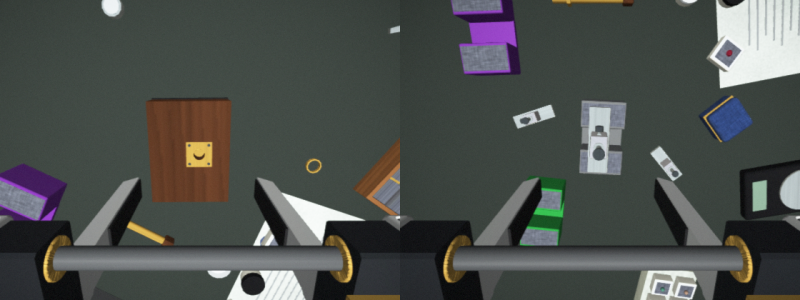

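The left half shows the plinth with its inlay and socket at full-resolution pixel (279,216). The right half shows the gauge knob at about (277,215) on the grey rest. Now I measure both.

Run:
```python
from h import *
def big(m):
    n,l,st,c=cv2.connectedComponentsWithStats(m.astype(np.uint8)); i=1+st[1:,4].argmax(); return (l==i)
def rect(m,M,K,z,n):
    c=max(cv2.findContours(m.astype(np.uint8),cv2.RETR_EXTERNAL,cv2.CHAIN_APPROX_NONE)[0],key=len)[:,0]
    w=plane(c,M,K,z)[:,:2]*1000; r=cv2.minAreaRect(w.astype(np.float32)); print(n,m.sum(),np.round(r[0],1),np.round(r[1],1),round(r[2],1)); return r
z=np.load('pics/w_sock.npz'); rgb,p,ok,M,K=[z[k] for k in('rgb','p','ok','M','K')]
hsv=cv2.cvtColor(rgb,cv2.COLOR_RGB2HSV)
ro=np.zeros(ok.shape,bool); ro[130:290,200:330]=1
inl=big(ro&(hsv[...,2]>150)&(hsv[...,1]>80)); rect(inl,M,K,.05,'inlay')
rect(big(ro&ok&(abs(p[...,2]-.05)<.008)),M,K,.05,'plinth top')
print('z inlay',np.median(p[inl][:,2]))
# hole by depth & colour
y,x=np.where(inl); sub=np.zeros_like(inl); sub[y.min()+6:y.max()-6,x.min()+6:x.max()-6]=1
A=rgb[y.min()-2:y.max()+3,x.min()-2:x.max()+3]; save('inl',cv2.resize(A,None,fx=8,fy=8,interpolation=cv2.INTER_CUBIC))
d=sub&ok&(p[...,2]<.046); print('hole depth px',d.sum(), p[d].mean(0) if d.any() else 0, p[d][:,2].min() if d.any() else 0)
z=np.load('pics/w_gauge.npz'); rgb,p,ok,M,K=[z[k] for k in('rgb','p','ok','M','K')]; Z=p[...,2]
ro[:]=0; ro[120:260,240:330]=1; g=ro&ok
for n,a,b,h in(('knob',.125,.15,.137),('head',.095,.11,.102),('beam',.057,.07,.062),('beam+up',.057,.2,.062),('rest+',.04,.2,.05),('restonly',.04,.055,.05)):
    m=g&(Z>a)&(Z<b); print(np.median(Z[m]),p[m].mean(0).round(4)); rect(big(m),M,K,h,n)
save('gau',cv2.resize(rgb[130:260,240:330],None,fx=4,fy=4,interpolation=cv2.INTER_CUBIC))
a,b=cv2.imread('pics/inl.png'),cv2.imread('pics/gau.png'); o=np.zeros((max(len(a),len(b)),a.shape[1]+b.shape[1],3),np.uint8); o[:len(a),:a.shape[1]]=a;o[:len(b),a.shape[1]:]=b
cv2.imwrite('pics/cr2.png',o);print(o.shape,x.min()-2,y.min()-2)
```

```text
inlay 1174 [519.9 159.1] [32.2 31.4] 27.8
plinth top 15843 [509.1 153.8] [ 99.9 130.2] 28.1
z inlay 0.05005794050756465
hole depth px 163 [0.52121173 0.15656266 0.03753012] 0.034148290210856636
0.13547506102065063 [ 0.4973 -0.2123  0.1354]
knob 246 [ 497.2 -211.8] [15.7 15.1] 87.7
0.10177402915600348 [ 0.4973 -0.2079  0.1018]
head 549 [ 497.2 -211.7] [32.7 24.3] 85.2
0.06172014932143449 [ 0.4977 -0.2059  0.0617]
beam 1618 [ 497.3 -212.3] [103.8  31.8] 85.1
0.062396069127674925 [ 0.4976 -0.2059  0.0792]
beam+up 2633 [ 497.3 -212.3] [103.8  31.8] 85.1
0.051853347213529466 [ 0.5023 -0.2057  0.0643]
rest+ 5316 [ 502.8 -212.1] [119.6  69.5] 84.8
0.049846964216315404 [ 0.5069 -0.2057  0.0497]
restonly 1514 [ 506.3 -173.5] [42.2 69.5] 84.8
(520, 688, 3) 258 197
```

View pics/cr2.png

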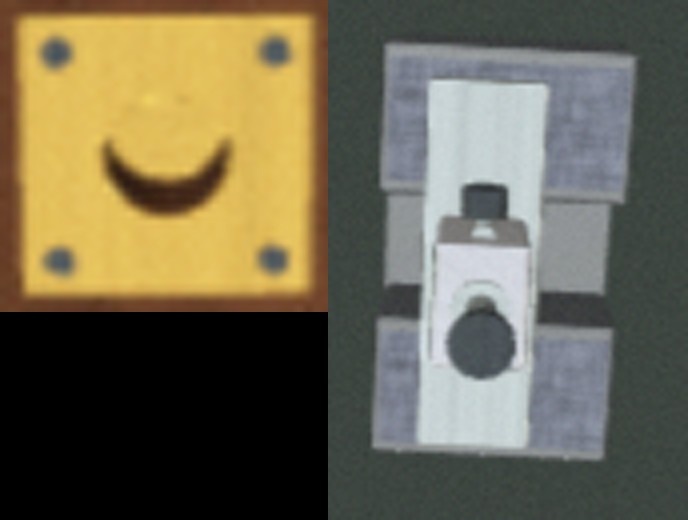

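Everything agrees with the stated sizes: inlay 32 mm, beam 104×32, rest 120×70 and knob height giving about 1.5 mm travel. Grasp and lift now, then a look in hand to check the offset.

Run:
```python
from h import *
o=[np.pi,0,-.0855]
ctrl.reach([.4972,-.212,.18],o)
ctrl.move_straight([.4972,-.212,.0672],vel=.08)
f0=status.sense()['contact_force']
gripper_to(0,25); s=status.sense(); print('open',s['opening']*94,f0.round(2),s['contact_force'].round(2))
ctrl.move_straight([.4972,-.212,.17],vel=.08); ctrl.sleep(.2)
s=status.sense(); print(s['opening']*94,(s['contact_force']-f0).round(2),s['clock'])
look('hand')
z=np.load('pics/hand.npz'); M,K,p,ok,rgb=[z[k] for k in('M','K','p','ok','rgb')]
T=rot(z['rt']); q=(p-z['ee'])@T
# knob in tool frame: expected at z=-(.137-.0672-.0015)
m=ok&(abs(q[...,0])<.03)&(abs(q[...,1])<.03)&(q[...,2]<-.06)&(q[...,2]>-.075)
print(m.sum(),np.median(q[m],0)); 
m=ok&(abs(q[...,0])<.03)&(abs(q[...,1])<.06)&(q[...,2]<.012)&(q[...,2]>-.001)
r=cv2.minAreaRect((q[m][:,:2]*1000).astype(np.float32)); print(m.sum(),np.median(q[m],0),r)
```

```text
open 23.443804575087086 [ 0.2  0.4 -0.3] [0.78 0.17 0.4 ]
23.600252015026076 [-0.11  0.02 -3.95] 8.975
hand 9.025 [ 0.49713189 -0.21197573  0.16979208] [-3.14147607e+00  3.41788045e-04 -8.54966297e-02]
2233 [-0.00050041 -0.00568809 -0.06796397]
3554 [-5.24405242e-05 -3.30680308e-02  5.54932303e-03] ((-0.36643123626708984, 0.7505531311035156), (32.01083755493164, 103.7108383178711), 0.042638812214136124)
```

View pics/hand.png

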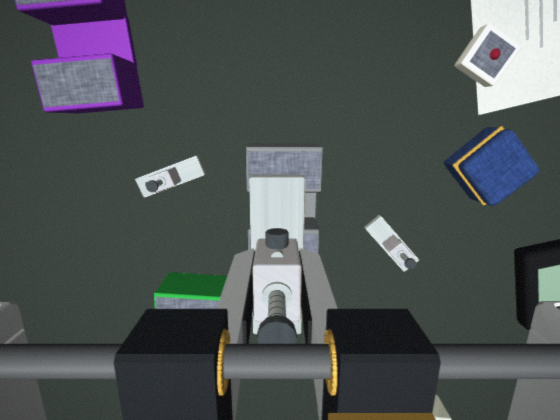

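The gauge is in hand, aligned, with its beam centre within 0.8 mm of the TCP. Next I place it on the plinth.

Run:
```python
from h import *
o=[np.pi,0,.490]; x,y=.5198,.1596
ctrl.reach([x,y,.15],o)
ctrl.move_straight([x,y,.075],vel=.08); ctrl.sleep(.2)
print(status.sense()['contact_force'].round(2))
hit=ctrl.move_straight([x,y,.063],vel=.01,threshold=5)
s=status.sense(); print(hit,s['ee_pos'],s['contact_force'].round(2))
gripper_to(.6); ctrl.sleep(.3)
ctrl.move_straight([x,y,.18],vel=.1); ctrl.sleep(.2)
look('placed'); z=np.load('pics/placed.npz'); M,K,p,ok,rgb=[z[k] for k in('M','K','p','ok','rgb')]
d=np.linalg.norm(p[...,:2]-[x,y],axis=-1); Z=p[...,2]
k=ok&(d<.03)&(Z>.12)
def big(m):
    n,l,st,c=cv2.connectedComponentsWithStats(m.astype(np.uint8)); return l==1+st[1:,4].argmax()
for n,m,h in(('knob',k,.1355),('beam',ok&(d<.07)&(Z>.057)&(Z<.07),.062),('plinth',ok&(d<.11)&(Z>.042)&(Z<.2),.05)):
    c=max(cv2.findContours(big(m).astype(np.uint8),cv2.RETR_EXTERNAL,cv2.CHAIN_APPROX_NONE)[0],key=len)[:,0]
    print(n,np.median(Z[m]),cv2.minAreaRect((plane(c,M,K,h)[:,:2]*1000).astype(np.float32)))
```

```text
[ 0.33 -0.57 -4.74]
True [0.51980353 0.15960589 0.06718357] [-1.11  0.1   4.99]
placed 15.0167 [0.51971524 0.15957322 0.17971032] [-3.14092487e+00  2.53198003e-03  4.90020282e-01]
knob 0.29088049542990996 ((592.3195190429688, 65.67559051513672), (171.06805419921875, 59.240447998046875), 12.713186264038086)
beam 0.061626422476456 ((519.666259765625, 159.28536987304688), (31.793134689331055, 102.98725891113281), 28.031871795654297)
plinth 0.05019185369746168 ((507.8368835449219, 139.40194702148438), (115.77220153808594, 153.6209259033203), 28.025646209716797)
```

View pics/placed.png

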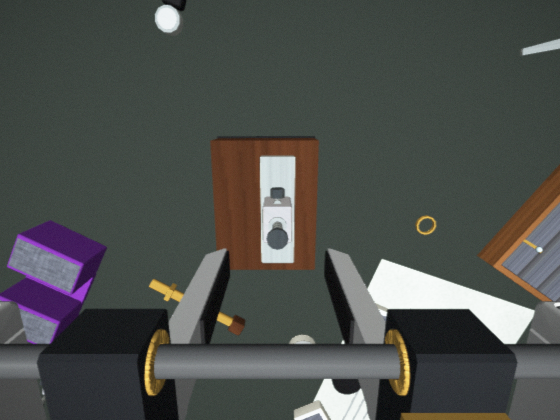

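The gauge stands flat on the plinth. Its beam centre is (519.7,159.3) mm against the socket at (519.8,159.2). Now I run the rod down.

Run:
```python
from h import *
x,y=.5198,.1595
gripper_to(0,25)
ctrl.move_straight([x,y,.145],vel=.06); ctrl.sleep(.3)
f0=status.sense()['contact_force']; print(f0.round(2))
hit=ctrl.move_straight([x,y,.104],vel=.01,threshold=10)
s=status.sense(); print(hit,s['ee_pos'],(s['contact_force']-f0).round(2),s['clock'])
for i in range(4):
    ctrl.sleep(.1); s=status.sense(); print(s['ee_pos'].round(5),(s['contact_force']-f0).round(2))
```

```text
[-0.11  0.01  0.46]
True [0.52010816 0.15957696 0.12049192] [ 0.08 -0.21  3.14] 19.375
[0.52007 0.15957 0.12046] [ 0.61 -0.57  4.61]
[0.52006 0.15957 0.12047] [0.28 0.39 3.8 ]
[0.52009 0.15955 0.12047] [ 0.08 -0.04  4.49]
[0.5201  0.15958 0.12048] [ 0.51 -1.43  5.03]
```

The rod stopped at knob z 0.1205 (depth about 13.5 mm), but the force relaxed to roughly the friction level. I press gently again to confirm it is the bottom and to hold the contact.

Run:
```python
from h import *
x,y=.5198,.1595; z=status.sense()['ee_pos'][2]
zt=z
for i in range(8):
    zt-=.0004; hit=ctrl.move_straight([x,y,zt],vel=.004,threshold=8)
    F=[]
    for _ in range(5): ctrl.sleep(.06); F.append(status.sense()['contact_force'][2])
    s=status.sense(); f=np.mean(F)-.46; print(hit,round(zt,4),s['ee_pos'][2].round(5),f.round(2))
    if f>9 or hit: break
```

```text
False 0.1201 0.12042 6.37
False 0.1197 0.12041 9.05
```

Run:
```python
from h import *
z=np.load('pics/w_sock.npz'); p,ok=z['p'],z['ok']; q=p.reshape(-1,3)
m=(np.hypot(q[:,0]-.5198,q[:,1]-.1593)<.011)&ok.ravel()
print(np.histogram(q[m][:,2],bins=np.arange(.030,.055,.001)))
# hold once more and read
s=status.sense(); print(s['ee_pos'],s['contact_force'],s['clock'])
```

```text
(array([  0,   0,   0,   0,   9,  46,  56,  10,   6,   7,   3,   7,   7,
         1,   7,   4,   6,   7,  20, 106, 136,  29,   0,   0]), array([0.03 , 0.031, 0.032, 0.033, 0.034, 0.035, 0.036, 0.037, 0.038,
       0.039, 0.04 , 0.041, 0.042, 0.043, 0.044, 0.045, 0.046, 0.047,
       0.048, 0.049, 0.05 , 0.051, 0.052, 0.053, 0.054]))
[0.52026677 0.15966032 0.12041159] [-1.92924441  1.4884493   9.16256592] 20.8583
```

The camera depth puts the socket floor at z ≈ 0.036 (depth 14.0 mm), which agrees with the touch value of 13.6 mm. I retreat, regrasp and carry the gauge back.

Run:
```python
from h import *
x,y=.5198,.1596; o=[np.pi,0,.490]
ctrl.move_straight([x,y,.18],vel=.06)
gripper_to(.6)
ctrl.move_straight([x,y,.0672],vel=.08)
gripper_to(0,25); print('open',status.sense()['opening']*94)
ctrl.move_straight([x,y,.16],vel=.08)
o=[np.pi,0,-.0855]; x,y=.5000,-.212
ctrl.reach([x,y,.16],o)
ctrl.move_straight([x,y,.075],vel=.08); ctrl.sleep(.2)
hit=ctrl.move_straight([x,y,.063],vel=.01,threshold=5)
s=status.sense(); print(hit,s['ee_pos'],s['contact_force'].round(2))
gripper_to(.6); ctrl.sleep(.2)
ctrl.move_straight([x,y,.237],vel=.1); ctrl.sleep(.3)
look('back'); z=np.load('pics/back.npz'); M,K,p,ok,rgb=[z[k] for k in('M','K','p','ok','rgb')]
d=np.linalg.norm(p[...,:2]-[x,y],axis=-1); Z=p[...,2]
def big(m):
    n,l,st,c=cv2.connectedComponentsWithStats(m.astype(np.uint8)); return l==1+st[1:,4].argmax()
for n,m,h in(('knob',ok&(d<.02)&(Z>.11)&(Z<.15),.1204),('head',ok&(d<.03)&(Z>.095)&(Z<.108),.102),('beam',ok&(d<.07)&(Z>.057)&(Z<.07),.062),('rest',ok&(d<.09)&(Z>.042)&(Z<.15),.05)):
    c=max(cv2.findContours(big(m).astype(np.uint8),cv2.RETR_EXTERNAL,cv2.CHAIN_APPROX_NONE)[0],key=len)[:,0]
    print(n,np.median(Z[m]).round(4),cv2.minAreaRect((plane(c,M,K,h)[:,:2]*1000).astype(np.float32)))
print(status.sense()['clock'])
```

```text
open 23.521026688728707
True [ 0.50000065 -0.21201278  0.06707404] [-0.36  0.66  4.9 ]
back 33.15 [ 0.49997758 -0.21197776  0.23692619] [-3.14075074e+00  2.09368072e-03 -8.54442370e-02]
knob 0.1197 ((499.48834228515625, -212.27194213867188), (14.847001075744629, 15.643536567687988), 39.28622817993164)
head 0.1016 ((499.2546691894531, -211.59535217285156), (32.66437530517578, 23.031482696533203), 85.0855712890625)
beam 0.0617 ((499.4385070800781, -212.25271606445312), (101.92339324951172, 31.79590606689453), 85.07981872558594)
rest 0.0517 ((502.8122863769531, -212.373046875), (119.17233276367188, 69.54425048828125), 84.75879669189453)
33.15
```

View pics/back.png

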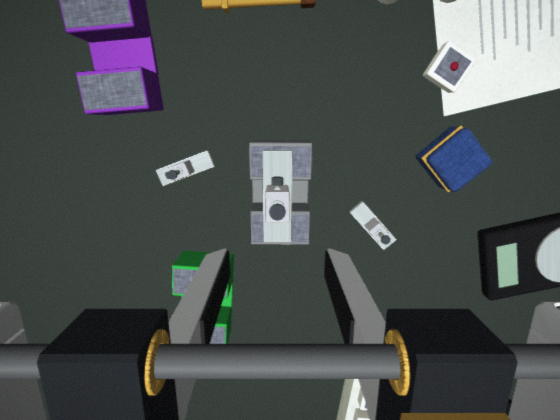

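The gauge stands flat across the grey rest at pixel (277,200), 3.4 mm from the rest's middle. The knob is still at z ≈ 0.120, so the rod depth was kept, and the gripper is clear. Handing in.

```bash
python3 -c "
from h import *
ctrl.close_job(); print(status.sense()['clock'])"
```

```text
the job is handed in; nothing more can be done
the job is handed in; nothing more can be done
```

I measured the socket at about 13.6 mm deep and put the gauge back across its grey rest with the rod left at that depth. The job was handed in at about 33 s on the robot's clock, and no verdict was reported.

- **On the plinth:** the gauge stood flat, with its beam centre measured about 0.2 mm from the socket's centre.
- **Touching bottom:** my first push stopped at its 10 N limit, but the force then fell back to about 4 to 5 N, close to the rod's own friction. I pressed gently again: the force rose to 9 N and the knob stayed at z = 0.1204 m, which confirmed the bottom. The force on the socket floor stayed well under 30 N.
- **Depth:** the wrist camera put the socket floor about 14.0 mm down. It differs from the touch value by 0.4 mm.
- **Back on the rest:** the gauge stands flat, 3.4 mm from the rest's middle and within about 0.4° of its direction, released with the gripper clear. The camera read the knob at z = 0.1197 m, within its roughly 1 mm error of the 0.1204 m touched, so the rod depth was kept.
- **Bystanders:** nothing looked disturbed in the views I took, but I did not measure each one separately.

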